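# Clamp a specimen on the tilted inspection stage and park its stop

## Task

The resin specimen bar lies loose on the tilted inspection stage, resting against the stop pin at its lower end. Clamp it: turn the slip-clutch cap on top of the clamp screw clockwise, by the cap alone and not by the thimble under it, until the clutch has clicked over at least three times. Then pull the stop plunger out and give it a quarter turn so that it stays up in its rest notch; the bar must not slip, and leave the other things on the bench where they are.

Things in the scene. Friction and masses are not known exactly. Their poses are not given: they have to be found in the camera images.
- stage: tilting inspection stage, fixed: grey base plate 160 x 124 x 14 mm, above it an aluminium bed sloping 30 degrees. Origin: under the base, at bench height; x from the bed's low end (robot side) to its high end, z up. All axes below lie along the bed's normal, which leans 30 degrees from vertical towards -x: (-0.5, 0, 0.866) in this frame
- bed_origin (a point): middle of the bed's surface at the specimen's lower end, 50 mm above the bench; x uphill, z the bed's normal. A dark steel gantry (88 mm wide, 50 mm above the bed) bears the clamp at x = 70 mm; an aluminium bridge (86 mm wide, 32 mm above the bed) bears the stop plunger at x = -4 mm
- specimen: loose specimen bar: black resin, 90 x 32 x 13 mm, small steel inlays, about 0.09 kg, lying lengthwise up the slope between two low rails. Origin: middle of its underside; x uphill along its length, z the bed's normal. The bed is slippery: not clamped, the bar slides down and off as soon as the stop pin is lifted
- clamp_screw: flat steel foot of the clamp screw, 20 mm across, over the upper part of the specimen. Origin: middle of its face; z up along the screw axis. It presses when the origin is 13 mm above the bed; at the start it is 0.5 to 1.9 mm clear. It sinks 4 mm for each turn of the thimble, does not turn itself, and stays where it is left
- thimble (a joint): angle, rad, of the steel thimble (22 mm in diameter, 14 mm long, between fixed barrel and cap); grows clockwise seen from above, which lowers the foot; the foot meets the specimen at about 4.1. Takes 0.04 N m, stays when let go, does not rise or sink. It is beyond the clutch: turned directly it would over-load the specimen
- clutch_cap (a joint): slip of the cap on the thimble, rad, 0 at the start, grows clockwise. The cap carries the thimble along until the foot presses; then, at about 0.07 N m, the clutch slips with a click each 22.5 degrees (0.393 rad): three clicks are 1.18. More do no harm; the foot then presses with 30 to 80 N. Turned anticlockwise it takes the thimble back and loosens the clamp
- cap_grip (a point): point on the axis of the slip-clutch cap at the height to grip: knurled aluminium cap, 28 mm in diameter, 26 mm tall, wider than the thimble under it, one dark line on its top. The point is 10 mm below its top, 92 mm from the bed, 165 mm above the bench; z is the axis, outwards, 30 degrees from vertical; x turns with the cap. The cap does not rise or sink
- knob_grip (a point): point on the axis of the stop plunger's knob at the height to grip: round black fluted knob, 30 mm in diameter, 24 mm tall, over a slotted steel sleeve 20 mm across. The point is 11 mm below its top, 66 mm from the bed, 105 mm above the bench when the plunger is in; z is the axis, outwards, parallel to the cap's; x lies along the cross pin and turns with it
- stop_pin (a joint): lift of the stop plunger along its axis, m: 0 fully in (pin in front of the specimen's lower end), 0.016 fully out. A spring pulls it back, 4 N at 0 to 8 N at 0.016. The cross pin leaves its deep slot at about 0.012; a quarter turn on and let go, it drops into the shallow rest notch and stays at about 0.0085. Let go near the starting angle it snaps back in
- stop_knob (a joint): turn of the plunger's knob, rad: 0 in the deep slot, rest notches at +1.57 (clockwise from above) and -1.57; within about 0.15 of a notch it drops in and centres itself. It turns only when lifted by 0.012 or more
- objective: bystander: steel microscope objective, 24 mm in diameter, 43 mm tall, standing by the stage; origin under it
- puck0: bystander: round black mounted sample, 32 mm in diameter, 18 mm tall, in front of the stage; origin under it
- puck1: bystander: the same kind of round mounted sample, on the right of the stage; origin under it
- oil_bottle: bystander: amber dropper bottle, 28 mm in diameter, 62 mm tall, behind the stage; origin under it
- tweezers: bystander: steel tweezers, 122 mm long along x, 4 mm thick, lying on the left of the stage; origin under the middle
- slide_box: bystander: blue slide box with a white lid, 100 x 84 x 35 mm; origin under it
- petri_dish: bystander: clear dish, 90 mm across, 15 mm tall; origin under it
- mouse: bystander: black computer mouse, 100 x 58 x 24 mm; origin under it
Not all that is in view belongs to the job. What is shaped like the stage but red is not meant.

How it is judged (in metres and radians):
On the way, in this order (a step that is already met when the one before it is completed fails the run):
1. with the stop still in, the specimen is clamped and the clutch has clicked over three times (contact force between clamp_screw and specimen above 15 N and value of joint clutch_cap above 1 rad and distance of specimen from where it was at the start of the episode below 0.003 m and value of joint stop_pin below 0.003 m), for 0.2 s.
2. the stop plunger stays up in its rest notch and the specimen is still held in place (value of joint stop_pin between 0.0075 and 0.011 m and contact force between clamp_screw and specimen above 15 N and value of joint clutch_cap above 1 rad and distance of specimen from where it was at the start of the episode below 0.003 m), for 0.3 s.
At the end, for the whole second after the job is handed in: The clamp foot presses the specimen with more than 15 N and the cap has slipped at least 1.0 rad (three clicks less a little) on the thimble; the stop plunger rests in its notch, 7.5 to 11 mm out, by itself; the specimen is within 3 mm of where it lay, at rest (all of step 2 and linear speed of specimen below 0.02 m/s); the robot touches nothing.
It fails at once if the specimen is over-loaded: more than 200 N under the clamp foot (the thimble was turned instead of the cap) (contact force between clamp_screw and specimen above 200 N).
It fails at once if another thing on the bench is pushed more than 30 mm (distance of any of objective, puck0, puck1, oil_bottle, tweezers, slide_box, petri_dish, mouse from where it was at the start of the episode above 0.03 m).
It also fails if it takes over 69 s, if anything falls off the work surface, if the arm or the gripper's body presses on something with over 40 N, if the wrist force passes 120 N, or if a joint passes its speed limit or range.

## Robot

A 7-joint arm with a two-finger parallel gripper is mounted at the origin on the work surface. World frame = base frame: x ahead of the robot, y to its left, z up, the work surface at z = 0. Lengths are in m, angles in degrees, forces in N, time in s.
With the tool pointing down it reaches from about 0.425 to 0.95 m from the base axis. Payload 16.7 kg.
Tool frame: the origin (TCP) lies on the centre line of the jaws, within the pads' length; the fingertips stand 19 mm ahead of it and the grasp point (between the pads) is the TCP; z points along the fingers, x is the direction in which the jaws open and shut, and the axes are right-handed (so a half turn about z gives the same grasp; the last joint's range is limited). The gripper opens to 94 mm and grips with 3 to 60 N. Pads are 16 mm wide; open, the fingers measure 119 mm over their backs; the gripper's body (75 mm by 177 mm) begins 78 mm behind the grasp point.
Start: joints at [-78.295, 24.414, 4.234, 92.017, -1.954, 63.644, -3.845], TCP at [0.234, 0.633, 0.224] pointing down, gripper open.
Joint ranges: [-163.25, 163.25], [-28.42, 122.38], [-70.27, 78.77], [12.13, 141.07], [-58.53, 238.53], [9.26, 117.41], [-156.51, 156.51]. Speed limits (degrees/s): [108.29, 108.29, 136.94, 136.94, 172.46, 172.46, 172.46].

## Interface

Orientations are given as [roll, pitch, yaw] about the fixed x, y, z axes, in that order (R = Rz(yaw) Ry(pitch) Rx(roll)).
In Python, from bench import r gives the robot as it stands.
- The arm moves only by the tool carry_out, never from a script. Its argument "commands" is a list that holds one entry, the list of rows, each a list of 4 numbers: the shift along the tool's x, y, z in m, then the turn about the tool's z in degrees. In form: [[[x, y, z, twist], ...]]. A call has exactly 5 rows; each row is the pose to reach, as a shift and turn from the pose measured when the call began, along the tool's axes at that moment; what a row does not reach only later rows make up. A row lasts 1/8 s, in which the tool goes at most 62.5 mm and 10.7 degrees, less where a joint would pass 70% of its speed; a pose out of reach is approached as far as the arm can. A call with a gripper value outside its range is refused whole. "hand" is the closure, from -1 (fully open) to 1 (shut), so that 0 is half open, set as the call begins (left out, the last holds). The fingers move at their own pace and stop on an object; the grip force is fixed at half the most. Time passes only in rows, so rows that repeat a pose let the fingers close, or fill a call up. It gives the time, the measured TCP pose, the force and the opening at its end, in the units of the state.
- r.get_obs(): the state, without advancing time (a new reading comes with each control period).
- r.capture(name): name is "scene" or "top" or "wrist"; returns the picture (400x640x3 uint8, blue, green, red); there is no depth.
- r.calibration(name): a dict with "fx", "fy", "cx", "cy" (pixels), "rvec" (rotation vector, rad) and "tvec" (3), from world to camera coordinates, as OpenCV has them. Camera axes: x right, y down, z forward; pixel columns grow to the right and rows downward; lengths in m; the calibration is good to about 2 mm. A picture is of the moment at which its call begins: read the wrist's pose just before it. calibration takes no time and is no camera call; for the wrist camera it gives the pose at the moment of the call.
- r.sign_off(): hands the job in, once; it reports no verdict.
The state is a dict: "time_s": time; "joint_positions": joint angles; "qvel": joint speeds; "effort": joint torques, N m; "position": TCP position; "orientation": TCP orientation; "ft_force": force on the tool from outside, world axes, zero at the start; "moment": the same for the moment, N m; "finger_gap": finger opening in m.
Only numpy, scipy, OpenCV 4.12 (cv2) and the standard library are available. Lean on these libraries where they do the work, as an engineer would, in place of code of your own. Each camera call takes 0.05 s, during which the arm holds its last target. There are 200 camera calls.

## Working session

There is one attempt and no reset: what is moved stays moved. The work goes in short steps, Python scripts to look and compute and a tool call to move; the robot and the scene stay as the last step left them, time stands still between calls to the robot, and variables do not carry over. Pictures are saved under pics/ and viewed, about 8 in all and at most 12, crops included, and the job is handed in when it is done.

Besides the shell and the picture viewer there is one more tool, called after "Emit:" by a JSON object that holds its "op" and its "data". carry_out: Moves the arm, as the interface text tells. Its arguments: {"type":"object","properties":{"commands":{"type":"array"},"hand":{"type":"number"}},"required":["commands"]}

```bash
mkdir -p pics; ls; python3 - <<'E'
from bench import r
import cv2
o=r.get_obs(); print(o)
for n in("scene","top"):
    cv2.imwrite(f"pics/{n}0.png",r.capture(n)); print(r.calibration(n))
E
```

```text
pics
{'time_s': 0.0, 'joint_positions': array([-78.29351875,  24.44973485,   4.23221148,  92.05053798,
        -1.95300755,  63.64421595,  -3.84557513]), 'qvel': array([ 0.04059118, -0.03454669,  0.03837581,  0.04340358, -0.02032958,
       -0.02820985,  0.08015998]), 'effort': array([-4.05687088e-04, -9.35810351e+01,  3.66686761e+00, -4.54213893e+01,
       -4.88291157e-02,  2.01822747e-02,  1.11965044e-04]), 'position': array([0.2337741 , 0.63279525, 0.22378821]), 'orientation': array([1.79993623e+02, 7.20344694e-02, 6.97245482e+01]), 'ft_force': array([ 0.52463914,  0.05450433, -0.11254654]), 'moment': array([-0.03005972,  0.02571941, -0.03729583]), 'finger_gap': 0.09401836749076144}
{'fx': 479.27473160589454, 'fy': 479.27473160589454, 'cx': 318.9810058960628, 'cy': 195.59394228536055, 'rvec': array([ 2.14153908,  0.62381518, -0.3167031 ]), 'tvec': array([-0.49406145, -0.08359837,  1.64508137])}
{'fx': 511.50002802934625, 'fy': 511.50002802934625, 'cx': 323.8681362272077, 'cy': 199.8470544798873, 'rvec': array([ 2.14420665, -2.17044192,  0.15367306]), 'tvec': array([-1.04398989e-04,  5.74888221e-01,  1.62071378e+00])}
```

View pics/scene0.png

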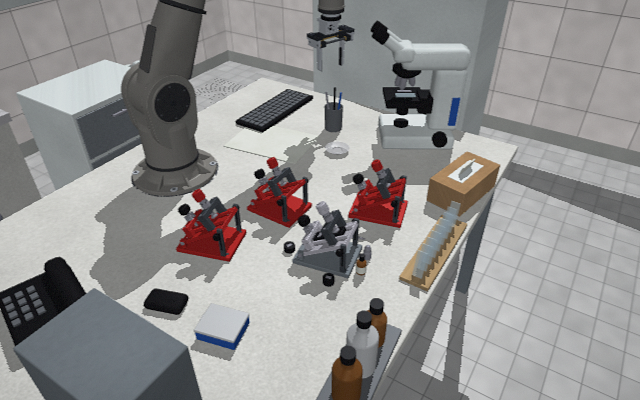

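View pics/top0.png

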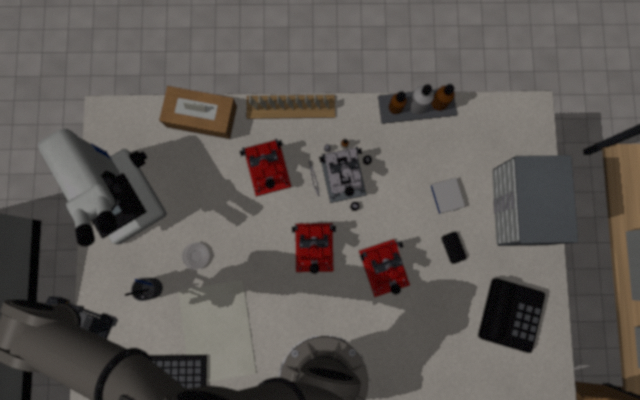

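The scene picture shows four stages. Three are red, at scene (210,232), (280,193) and (380,200), which are top (385,267), (313,247) and (266,167). The grey and aluminium one, at scene (330,240) and top (344,173), fits the description. I'll confirm it in one enlarged crop of both views.

```bash
python3 - <<'E'
import cv2,numpy as np
a=cv2.imread('pics/scene0.png')[190:290,275:375]; b=cv2.imread('pics/top0.png')[125:225,295:395]
f=lambda i:cv2.resize(i,None,fx=4,fy=4,interpolation=cv2.INTER_CUBIC)
cv2.imwrite('pics/crop0.png',np.hstack([f(a),f(b)]))
E
```

```text
(no output)
```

View pics/crop0.png

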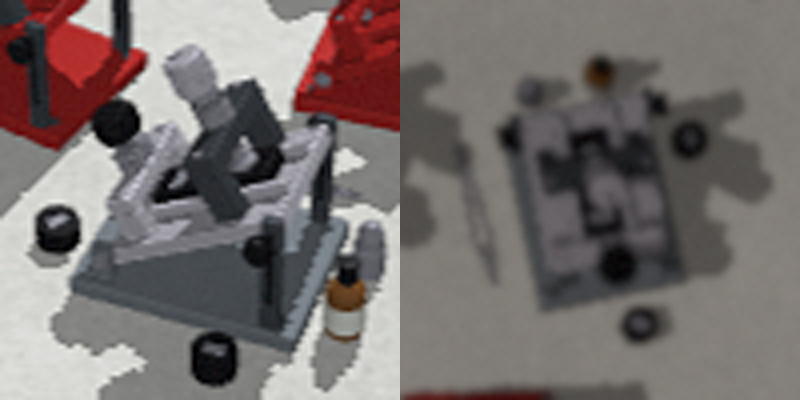

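The crop confirms it: the grey base has the black knob at scene (304,220) and top (349,191), and the light cap at scene (322,208). Next I'll fit the stage pose to those points and the base corners.

```bash
cat > h.py <<'E'
from bench import r
import cv2,numpy as np
from scipy.optimize import least_squares
from scipy.spatial.transform import Rotation as Ro
def proj(P,c):
    K=np.array([[c['fx'],0,c['cx']],[0,c['fy'],c['cy']],[0,0,1]])
    return cv2.projectPoints(np.array(P,float).reshape(-1,1,3),c['rvec'],c['tvec'],K,None)[0][:,0]
def bed(bx,n,y=0): return np.array([bx*.866-n*.5,y,.05+bx*.5+n*.866])
KNOB,CAP=bed(-.004,.066),bed(.070,.092)
def world(p,s): # s=x,y,yaw
    return Ro.from_euler('z',s[2]).apply(np.atleast_2d(p))+[s[0],s[1],0]
def fit(obs,s0):
    # obs: list (local pt, calib, pixel, weight)
    f=lambda s:np.concatenate([w*(proj(world(p,s),c)[0]-px) for p,c,px,w in obs])
    q=least_squares(f,s0,loss='soft_l1'); return q.x,f(q.x).reshape(-1,2)
E
python3 - <<'E'
from h import *
S,T=r.calibration('scene'),r.calibration('top')
s0=None
kn=bed(-.004,.065);cp=bed(.07,.089); 
B=lambda x,y,z:np.array([x,y,z])
sc=lambda u,v:np.array([275+u/4,190+v/4]); tp=lambda u,v:np.array([295+(u-400)/4,125+v/4])
obs=[(kn,S,sc(117,121),1),(kn,T,tp(618,264),1),(cp,S,sc(190,72),1),
 (B(-.08,.062,.014),T,tp(540,303),.5),(B(-.08,-.062,.014),T,tp(687,272),.5),
 (B(.08,-.062,.014),S,sc(290,340),.5),(B(-.08,-.062,.014),S,sc(73,278),.5)]
for y0 in np.radians([-170,-90,0,90]):
    s,res=fit(obs,[.7,-.05,y0]); print(s,np.degrees(s[2]),np.abs(res).max());
    if np.abs(res).max()<8: print(res.round(1)); print(world([KNOB,CAP],s))
E
```

```text
[ 0.6320123  -0.0766578  -6.01554766] -344.66549238690254 5.47575350120394
[[ 0.6  0.9]
 [-0.2 -1.4]
 [ 1.3 -0.5]
 [ 1.7  5.5]
 [ 1.4  4.2]
 [-3.6 -2. ]
 [-5.3 -0.6]]
[[ 0.59684648 -0.08630085  0.105156  ]
 [ 0.6461118  -0.07279149  0.164672  ]]
[ 0.63201229 -0.07665777  0.26763883] 15.334575356609019 5.4757611566557784
[[ 0.6  0.9]
 [-0.2 -1.4]
 [ 1.3 -0.5]
 [ 1.7  5.5]
 [ 1.4  4.2]
 [-3.6 -2. ]
 [-5.3 -0.6]]
[[ 0.59684648 -0.08630086  0.105156  ]
 [ 0.64611179 -0.07279144  0.164672  ]]
[ 0.63201229 -0.07665776  0.26763914] 15.334593231579705 5.475763166894723
[[ 0.6  0.9]
 [-0.2 -1.4]
 [ 1.3 -0.5]
 [ 1.7  5.5]
 [ 1.4  4.2]
 [-3.6 -2. ]
 [-5.3 -0.6]]
[[ 0.59684648 -0.08630086  0.105156  ]
 [ 0.64611179 -0.07279142  0.164672  ]]
[ 0.6320123  -0.07665781  0.26763753] 15.33450077945993 5.475752748591987
[[ 0.6  0.9]
 [-0.2 -1.4]
 [ 1.3 -0.5]
 [ 1.7  5.5]
 [ 1.4  4.2]
 [-3.6 -2. ]
 [-5.3 -0.6]]
[[ 0.59684648 -0.08630085  0.105156  ]
 [ 0.6461118  -0.07279149  0.164672  ]]
```

```bash
python3 - <<'E'
from h import *
S,T=r.calibration('scene'),r.calibration('top')
kn=bed(-.004,.065);cp=bed(.07,.089)
B=lambda x,y,z:np.array([x,y,z])
sc=lambda u,v:np.array([275+u/4,190+v/4]); tp=lambda u,v:np.array([295+(u-400)/4,125+v/4])
obs=[(kn,S,sc(117,121),1,1),(kn,T,tp(618,264),1,1),(cp,S,sc(190,72),1,1),
 (B(-.08,.062,.014),T,tp(540,303),.5,0),(B(-.08,-.062,.014),T,tp(687,272),.5,0),
 (B(.08,-.062,.014),S,sc(290,340),.5,0),(B(-.08,-.062,.014),S,sc(73,278),.5,0)]
f=lambda s:np.concatenate([w*(proj(world(p+[s[3]*k,0,0],s),c)[0]-px) for p,c,px,w,k in obs])
q=least_squares(f,[.63,-.07,.27,0],loss='soft_l1');s=q.x
print(s,np.degrees(s[2]));print(f(s).reshape(-1,2).round(1));print(world([KNOB+[s[3],0,0],CAP+[s[3],0,0]],s))
E
```

```text
[ 0.66365857 -0.07228689  0.18649091 -0.0348364 ] 10.685142197143714
[[-0.3  0.3]
 [-0.4 -0.3]
 [-0.2 -0.1]
 [-0.2  0.2]
 [-0.2  0.4]
 [ 0.8  0.5]
 [-0.4  0.1]]
[[ 0.59359445 -0.08550683  0.105156  ]
 [ 0.6437927  -0.07603525  0.164672  ]]
```

The stage pose now fits within 1 px. Stage yaw is 10.7°, the knob is at (0.594,-0.086,0.105) and the cap at (0.644,-0.076,0.165). I'll move over towards it, raised.

Emit:
{"op": "carry_out", "data": {"commands": [[[-0.03,0.036,-0.04,10],[-0.065,0.08,-0.08,20],[-0.105,0.125,-0.09,30],[-0.145,0.172,-0.09,40],[-0.18,0.215,-0.09,50]]], "hand": -1}}

```text
time_s: 0.72
position: [0.3738, 0.3875, 0.3142]
orientation: [180.0, 0.0, 19.4]
ft_force: [1.0, 0.2, -0.5]
finger_gap: 0.0942
```

```bash
cat >> h.py <<'E'
def delta(target,yaw):
    o=r.get_obs(); R=Ro.from_euler('xyz',o['orientation'],degrees=True)
    tw=-((yaw-o['orientation'][2]+180)%360-180)
    print('t',round(o['time_s'],2),'pos',o['position'].round(4),'rpy',o['orientation'].round(1),'gap',round(o['finger_gap'],4),'F',o['ft_force'].round(1),'M',o['moment'].round(2),'q',o['joint_positions'].round(0))
    print('tool delta',R.inv().apply(np.array(target)-o['position']).round(4),'twist',round(tw,1))
E
python3 -c "
from h import *
delta([.644,-.076,.30],-79.3)"
```

```text
t 0.72 pos [0.3738 0.3875 0.3142] rpy [180.    0.   19.4] gap 0.0942 F [ 1.   0.2 -0.5] M [-0.01  0.01 -0.  ] q [-70.   7.  19. 104.  -2.  69. -31.]
tool delta [0.101  0.5269 0.0145] twist 98.7
```

Emit:
{"op": "carry_out", "data": {"commands": [[[0.01,0.055,0,10],[0.021,0.11,0,20],[0.032,0.165,0,30],[0.042,0.22,0,40],[0.053,0.275,0,50]]]}}

```text
time_s: 1.35
position: [0.5156, 0.144, 0.3144]
orientation: [180.0, 0.0, -30.9]
ft_force: [0.7, 1.6, 0.2]
finger_gap: 0.0941
```

```bash
python3 -c "
from h import *
delta([.644,-.076,.30],-79.3)"
```

```text
t 1.35 pos [0.5156 0.144  0.3144] rpy [180.    0.  -30.9] gap 0.0941 F [0.7 1.6 0.2] M [-0.04  0.06  0.03] q [-54.   7.  35. 105.  -4.  69. -48.]
tool delta [0.2233 0.1227 0.0144] twist 48.4
```

Emit:
{"op": "carry_out", "data": {"commands": [[[0.046,0.024,0,10],[0.092,0.049,0,20],[0.138,0.074,0,30],[0.184,0.1,0.01,40],[0.223,0.123,0.014,48.4]]]}}

```text
time_s: 1.98
position: [0.6441, -0.0777, 0.2996]
orientation: [179.9, -0.0, -79.6]
ft_force: [-0.3, 0.3, 1.4]
finger_gap: 0.0939
```

```bash
python3 -c "
from h import *
delta([.644,-.076,.30],-79.3)
c=r.calibration('wrist');print(c, proj([[.644,-.076,.173],[.594,-.0855,.115]],c))
cv2.imwrite('pics/w1.png',r.capture('wrist'))"
```

```text
t 1.98 pos [ 0.6441 -0.0777  0.2996] rpy [179.9  -0.  -79.6] gap 0.0939 F [-0.3  0.3  1.4] M [ 0.01  0.15 -0.07] q [-33.  24.  48.  92. -19.  72. -62.]
tool delta [-0.0017 -0.0002 -0.0004] twist -0.3
{'fx': 307.5531702360314, 'fy': 307.5531702360314, 'cx': 315.0842193788089, 'cy': 198.9858574365306, 'rvec': array([-2.25430032,  1.8822148 ,  0.23678639]), 'tvec': array([-0.19241546,  0.55588243,  0.61808837])} [[312.833378   197.66971265]
 [313.49923072 227.23046173]]
```

View pics/w1.png

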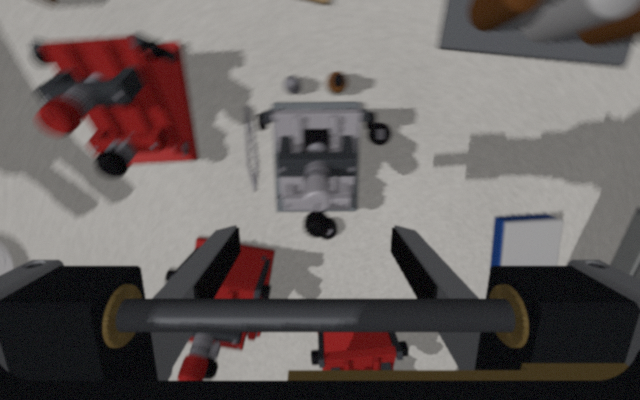

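The wrist picture shows the grey stage at (318,155), with the cap near (317,185) and the black knob near (320,224). I'll enlarge it to refine the lateral position.

```bash
python3 -c "
import cv2
i=cv2.imread('pics/w1.png')[90:250,250:390]
cv2.imwrite('pics/w1c.png',cv2.resize(i,None,fx=3.5,fy=3.5,interpolation=cv2.INTER_CUBIC))"
```

```text
(no output)
```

View pics/w1c.png

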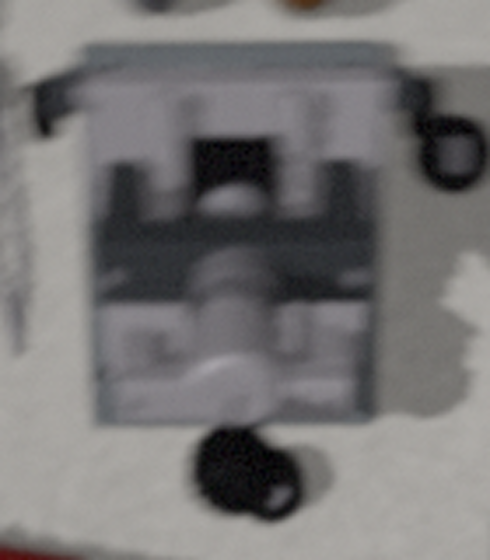

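The crop shows the cap top at about wrist (317,200) and the knob at (315,223.5), with puck0 partly behind it. I'll refit using all three views.

```bash
python3 - <<'E'
from h import *
S,T,W=[r.calibration(n) for n in('scene','top','wrist')]
kn=bed(-.004,.065);cp=bed(.07,.089)
B=lambda x,y,z:np.array([x,y,z])
sc=lambda u,v:np.array([275+u/4,190+v/4]); tp=lambda u,v:np.array([295+(u-400)/4,125+v/4]); wp=lambda u,v:np.array([250+u/3.5,90+v/3.5])
obs=[(kn,S,sc(117,121),1,1),(kn,T,tp(618,264),1,1),(cp,S,sc(190,72),1,1),
 (B(-.08,.062,.014),T,tp(540,303),.5,0),(B(-.08,-.062,.014),T,tp(687,272),.5,0),
 (B(.08,-.062,.014),S,sc(290,340),.5,0),(B(-.08,-.062,.014),S,sc(73,278),.5,0),
 (bed(-.004,.067),W,wp(228,468),1,1),(bed(.07,.095),W,wp(236,382),1,1),
 (B(-.08,.062,.014),W,wp(97,422),1,0),(B(-.08,-.062,.014),W,wp(375,418),1,0),(B(.08,.062,.014),W,wp(85,45),1,0),(B(.08,-.062,.014),W,wp(390,45),1,0)]
for o in(obs,obs[7:]):
    f=lambda s:np.concatenate([w*(proj(world(p+[s[3]*k,0,0],s),c)[0]-px) for p,c,px,w,k in o])
    q=least_squares(f,[.66,-.07,.19,-.035],loss='soft_l1');s=q.x
    print(s,np.degrees(s[2]));print(f(s).reshape(-1,2).round(1).tolist());print(world([KNOB+[s[3],0,0],CAP+[s[3],0,0]],s))
print('cam',-Ro.from_rotvec(W['rvec']).inv().apply(W['tvec']))
E
```

```text
[ 0.66295756 -0.08293431  0.15368215 -0.03182909] 8.805338425988817
[[-1.3, 2.2], [2.1, -1.0], [-1.5, 2.2], [1.0, 0.1], [1.1, 0.9], [-0.9, 1.9], [-1.8, 0.8], [0.7, 1.3], [-0.4, -1.7], [-3.5, 0.8], [-0.9, 2.9], [-2.3, -2.6], [0.3, -1.2]]
[[ 0.59546937 -0.09338847  0.105156  ]
 [ 0.6459513  -0.08556864  0.164672  ]]
[ 0.66215816 -0.08381112  0.15822827 -0.03166205] 9.065811835874351
[[1.5, 1.9], [0.4, -0.9], [-2.8, 1.5], [-0.2, 3.3], [-2.0, -1.7], [0.5, -0.7]]
[[ 0.59488314 -0.09454567  0.105156  ]
 [ 0.645329   -0.08649642  0.164672  ]]
cam [ 0.71686651 -0.0701584   0.45935478]
```

```bash
python3 - <<'E'
from h import *
W=r.calibration('wrist'); print(W['rvec'],W['tvec'],r.get_obs()['position'])
cv2.imwrite('pics/w2.png',r.capture('wrist')); W2=r.calibration('wrist');print(W2['rvec'],W2['tvec'])
a=cv2.imread('pics/w1.png');b=cv2.imread('pics/w2.png')
g=lambda i:np.float32(cv2.cvtColor(i[40:230,250:390],6)); print(cv2.phaseCorrelate(g(a),g(b)))
# point rays: least-squares triangulation per pair
def ray(c,px):
    R=Ro.from_rotvec(c['rvec']);o=-R.inv().apply(c['tvec']);d=R.inv().apply([(px[0]-c['cx'])/c['fx'],(px[1]-c['cy'])/c['fy'],1]);return o,d
S,T=r.calibration('scene'),r.calibration('top')
sc=lambda u,v:(275+u/4,190+v/4); tp=lambda u,v:(295+(u-400)/4,125+v/4); wp=lambda u,v:(250+u/3.5,90+v/3.5)
for n,c,px,z in[('knobS',S,sc(117,121),.104),('knobT',T,tp(618,264),.106),('knobW',W,wp(228,468),.107),('capS',S,sc(190,72),.162),('capW',W,wp(236,382),.168),
 ('p0S',S,sc(58,229),.009),('p0W',W,wp(270,490),.010),('p0T',T,tp(640,324),.01),('p1S',S,sc(215,360),.009),('p1T',T,tp(688,140),.01),('p1W',W,wp(453,153),.01)]:
    o,d=ray(c,px);print(n,(o+d*(z-o[2])/d[2]).round(4))
E
```

```text
[-2.24217612  1.89518642  0.23556641] [-0.19127189  0.55808628  0.6178846 ] [ 0.64492105 -0.08301713  0.29925617]
[-2.24862498  1.88607907  0.235261  ] [-0.19378394  0.55581813  0.61787994]
((-0.42077881429311503, 0.13910656500382856), -0.14433459496056592)
knobS [ 0.5937 -0.0836  0.104 ]
knobT [ 0.5927 -0.0866  0.106 ]
knobW [ 0.5969 -0.0923  0.107 ]
capS [ 0.6458 -0.0757  0.162 ]
capW [ 0.643  -0.0865  0.168 ]
p0S [ 0.5588 -0.1084  0.009 ]
p0W [ 0.5568 -0.1185  0.01  ]
p0T [ 0.557  -0.1097  0.01  ]
p1S [ 0.7146 -0.1545  0.009 ]
p1T [ 0.711 -0.153  0.01 ]
p1W [ 0.7131 -0.1665  0.01  ]
```

Emit:
{"op": "carry_out", "data": {"commands": [[[-0.005,0,0,0],[-0.005,0,0,0],[-0.005,0,0,0],[-0.005,0,0,0],[-0.005,0,0,0]]]}}

```text
time_s: 2.7
position: [0.6431, -0.0758, 0.2995]
orientation: [179.9, -0.2, -79.8]
ft_force: [-0.5, -0.4, 0.3]
finger_gap: 0.0942
```

```bash
python3 - <<'E'
from h import *
def ray(c,px):
    R=Ro.from_rotvec(c['rvec']);o=-R.inv().apply(c['tvec']);d=R.inv().apply([(px[0]-c['cx'])/c['fx'],(px[1]-c['cy'])/c['fy'],1]);return o,d
wp=lambda u,v:np.array((250+u/3.5,90+v/3.5))
g=lambda i:np.float32(cv2.cvtColor(i[40:230,250:390],6)); a=cv2.imread('pics/w1.png')
for k in range(3):
    W=r.calibration('wrist');o=r.get_obs(); i=r.capture('wrist'); sh=np.array(cv2.phaseCorrelate(g(a),g(i))[0])
    print(o['position'].round(4),o['orientation'].round(2),sh.round(2))
    for n,px,z in[('knobW',wp(228,468),.107),('capW',wp(236,382),.168),('p1W',wp(453,153),.01)]:
        q,d=ray(W,px+sh);print(n,(q+d*(z-q[2])/d[2]).round(4))
cv2.imwrite('pics/w3.png',i)
E
```

```text
[ 0.6431 -0.0758  0.2995] [ 1.799e+02 -1.600e-01 -7.985e+01] [-0.22 -0.21]
knobW [ 0.5952 -0.0852  0.107 ]
capW [ 0.6413 -0.079   0.168 ]
p1W [ 0.7121 -0.1583  0.01  ]
[ 0.6431 -0.0759  0.2995] [ 1.7989e+02 -1.6000e-01 -7.9860e+01] [-0.27 -0.24]
knobW [ 0.5952 -0.0852  0.107 ]
capW [ 0.6413 -0.079   0.168 ]
p1W [ 0.7121 -0.1584  0.01  ]
[ 0.6431 -0.076   0.2995] [ 1.7989e+02 -1.7000e-01 -7.9870e+01] [-0.31 -0.28]
knobW [ 0.5952 -0.0852  0.107 ]
capW [ 0.6413 -0.0791  0.168 ]
p1W [ 0.7121 -0.1584  0.01  ]
```

The arm has settled and the wrist view now agrees: knob (0.595,-0.085) and cap (0.644,-0.078), with yaw about 10°. The tool can only stay vertical, so I'll ratchet the cap with strokes centred on the stage's cross direction. I'll descend with the jaws turned back 35°.

Emit:
{"op": "carry_out", "data": {"commands": [[[0.002,-0.0016,0.03,-9],[0.002,-0.0016,0.06,-18],[0.002,-0.0016,0.08,-27],[0.002,-0.0016,0.09,-35],[0.002,-0.0016,0.09,-35]]], "hand": -0.3}}

```text
time_s: 3.48
position: [0.6445, -0.0782, 0.2089]
orientation: [179.8, -0.0, -44.9]
ft_force: [-0.1, -0.8, 0.8]
finger_gap: 0.0612
```

```bash
python3 -c "
from h import *
delta([.645,-.0775,.171],-45)
cv2.imwrite('pics/w4.png',r.capture('wrist'))
cv2.imwrite('pics/s4.png',r.capture('scene')[150:300,230:430])"
```

```text
t 3.48 pos [ 0.6445 -0.0782  0.2089] rpy [179.8  -0.  -44.9] gap 0.0612 F [-0.1 -0.8  0.8] M [-0.11  0.13 -0.01] q [-26.  26.  37.  98. -18.  62. -28.]
tool delta [-0.0002 -0.001   0.0379] twist 0.1
```

View pics/w4.png

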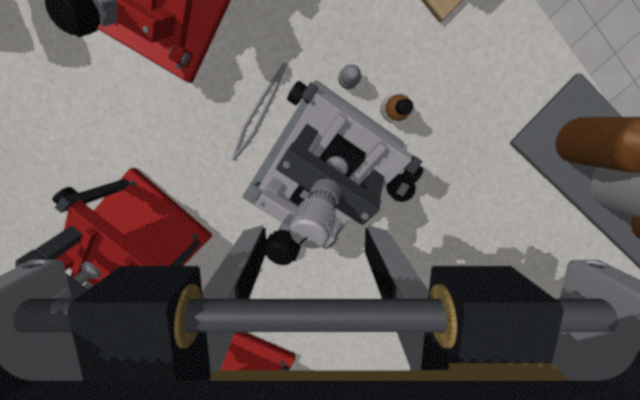

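The jaws straddle the cap, which is centred at (314,230) between fingertips at about 262 and 370. I'll descend, close and make the first stroke.

Emit:
{"op": "carry_out", "data": {"commands": [[[0,-0.001,0.015,0],[0,-0.001,0.03,0],[0,-0.001,0.038,0],[0,-0.001,0.038,0],[0,-0.001,0.038,0]]]}}

```text
time_s: 4.2
position: [0.646, -0.0778, 0.1721]
orientation: [179.8, -0.1, -45.1]
ft_force: [0.6, -0.5, -0.4]
finger_gap: 0.061
```

Emit:
{"op": "carry_out", "data": {"commands": [[[0,0,0,0],[0,0,0,0],[0,0,0,0],[0,0,0,0],[0,0,0,0]]], "hand": 1}}

```text
time_s: 4.82
position: [0.6446, -0.0764, 0.1722]
orientation: [179.8, 0.1, -45.1]
ft_force: [-11.8, 7.1, 10.5]
finger_gap: 0.0309
```

```bash
python3 -c "
from h import *
delta([.645,-.0775,.171],-45)"
```

```text
t 4.83 pos [ 0.6446 -0.0764  0.1722] rpy [ 1.798e+02  1.000e-01 -4.510e+01] gap 0.0309 F [-11.8   7.1  10.5] M [ 1.54  2.84 -0.14] q [-25.  29.  36. 100. -19.  58. -27.]
tool delta [0.001  0.0005 0.0012] twist -0.1
```

Emit:
{"op": "carry_out", "data": {"commands": [[[-0.001,0,0,10],[-0.001,0,0,20],[-0.001,0,0,30],[-0.001,0,0,35],[-0.001,0,0,35]]]}}

```text
time_s: 5.45
position: [0.6443, -0.0758, 0.1722]
orientation: [179.8, -0.1, -80.0]
ft_force: [4.2, -2.4, -3.6]
finger_gap: 0.0273
```

```bash
python3 -c "
from h import *
delta([.645,-.0775,.171],-80)"
```

```text
t 5.45 pos [ 0.6443 -0.0758  0.1722] rpy [ 1.798e+02 -1.000e-01 -8.000e+01] gap 0.0273 F [ 4.2 -2.4 -3.6] M [-0.29 -1.01  0.13] q [-31.  31.  45. 100. -25.  59. -57.]
tool delta [ 0.0018 -0.0004  0.0012] twist -0.0
```

Emit:
{"op": "carry_out", "data": {"commands": [[[0,0,0,10],[0,0,0,20],[0,0,0,30],[0,0,0,35],[0,0,0,35]]]}}

```text
time_s: 6.08
position: [0.6445, -0.0759, 0.1722]
orientation: [179.9, -0.2, -114.9]
ft_force: [3.9, -2.4, -1.5]
finger_gap: 0.0313
```

```bash
python3 -c "
from h import *
delta([.645,-.0775,.171],-115)
cv2.imwrite('pics/w5.png',r.capture('wrist'))"
```

```text
t 6.08 pos [ 0.6445 -0.0759  0.1722] rpy [ 179.9   -0.2 -114.9] gap 0.0313 F [ 3.9 -2.4 -1.5] M [ 0.14 -0.77  0.34] q [-36.  35.  53. 100. -31.  61. -86.]
tool delta [ 0.0013 -0.0011  0.0012] twist 0.1
```

```bash
cat >> h.py <<'E'
SX=np.array([.6445,-.0772]); YAW=np.radians(10)
def warp(fn,bx=.07,n=.102):
    "bed-parallel patch about the cap's top: right = bed -y, up = uphill, 40 mm, 6 px/mm"
    c=r.calibration('wrist'); img=r.capture('wrist'); h=.02
    L=np.array([bed(bx+s*h,n,t*h)-CAP for s,t in((1,1),(1,-1),(-1,-1),(-1,1))])
    P=Ro.from_euler('z',YAW).apply(L)+[SX[0],SX[1],CAP[2]]
    H=cv2.getPerspectiveTransform(np.float32(proj(P,c)),np.float32([[0,0],[240,0],[240,240],[0,240]]))
    cv2.imwrite(fn,cv2.warpPerspective(img,H,(240,240),flags=cv2.INTER_CUBIC))
E
python3 -c "
from h import *
warp('pics/c1.png')"
```

Emit:
{"op": "carry_out", "data": {"commands": [[[0,0,0,0],[0,0,0,0],[0,0,0,-10],[0,0,0,-20],[0,0,0,-30]]], "hand": 0}}

```text
time_s: 6.8
position: [0.6444, -0.0757, 0.1722]
orientation: [179.8, -0.1, -84.4]
ft_force: [0.7, 0.1, -0.6]
finger_gap: 0.0472
```

Emit:
{"op": "carry_out", "data": {"commands": [[[0,0,0,-10],[0,0,0,-20],[0,0,0,-30],[0,0,0,-40],[0,0,0,-40]]]}}

```text
time_s: 7.42
position: [0.6443, -0.0757, 0.1724]
orientation: [179.9, 0.1, -44.5]
ft_force: [-0.7, 0.6, -0.5]
finger_gap: 0.0471
```

```bash
python3 -c "
from h import *
delta([.645,-.0765,.171],-45)
warp('pics/c2.png')"
```

```text
t 7.42 pos [ 0.6443 -0.0757  0.1724] rpy [ 1.799e+02  1.000e-01 -4.450e+01] gap 0.0471 F [-0.7  0.6 -0.5] M [-0.04  0.13  0.01] q [-25.  28.  35. 100. -19.  58. -27.]
tool delta [0.0011 0.     0.0014] twist 0.5
```

Emit:
{"op": "carry_out", "data": {"commands": [[[0,0,0,0],[0,0,0,0],[0,0,0,0],[0,0,0,10],[0,0,0,20]]], "hand": 1}}

```text
time_s: 8.1
position: [0.6439, -0.0765, 0.173]
orientation: [179.8, 0.0, -65.1]
ft_force: [-7.3, -0.2, 11.7]
finger_gap: 0.0286
```

Emit:
{"op": "carry_out", "data": {"commands": [[[0,0,0,10],[0,0,0,20],[0,0,0,30],[0,0,0,40],[0,0,0,50]]]}}

```text
time_s: 8.72
position: [0.6438, -0.0756, 0.1735]
orientation: [179.8, -0.1, -115.4]
ft_force: [-3.8, 3.8, 7.8]
finger_gap: 0.031
```

```bash
python3 -c "
from h import *
delta([.645,-.0765,.171],-115)
warp('pics/c3.png')
cv2.imwrite('pics/c123.png',np.hstack([cv2.imread(f'pics/c{k}.png') for k in(1,2,3)]))"
```

```text
t 8.72 pos [ 0.6438 -0.0756  0.1735] rpy [ 1.798e+02 -1.000e-01 -1.154e+02] gap 0.031 F [-3.8  3.8  7.8] M [1.51 0.71 0.43] q [-36.  34.  53. 100. -31.  61. -87.]
tool delta [ 0.0003 -0.0014  0.0025] twist -0.4
```

View pics/c123.png

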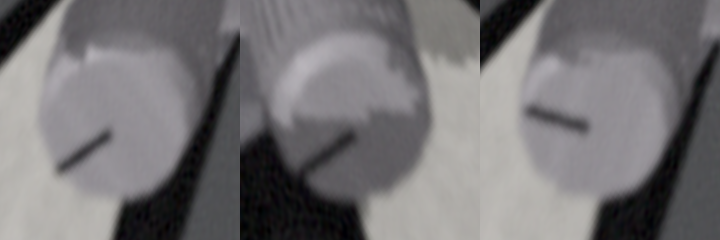

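The line on the cap's top did not move on release (panels 1 to 2) and turned about 52° clockwise in the second stroke (panels 2 to 3). The grip works by the cap alone. I'll repeat the strokes.

Emit:
{"op": "carry_out", "data": {"commands": [[[0,0,0,0],[0,0,0,0],[0,0,0.001,-10],[0,0,0.002,-20],[0,0,0.002,-30]]], "hand": 0}}

```text
time_s: 9.4
position: [0.6439, -0.0754, 0.1713]
orientation: [179.8, 0.0, -85.5]
ft_force: [0.0, -0.3, -0.1]
finger_gap: 0.047
```

Emit:
{"op": "carry_out", "data": {"commands": [[[0,0,0,-10],[0,0,0,-20],[0,0,0,-30],[0,0,0,-40],[0,0,0,-40]]]}}

```text
time_s: 10.02
position: [0.6439, -0.0756, 0.1715]
orientation: [179.9, 0.2, -45.6]
ft_force: [-0.8, 0.7, -0.4]
finger_gap: 0.0471
```

Emit:
{"op": "carry_out", "data": {"commands": [[[0,0,0,0],[0,0,0,0],[0,0,0,0],[0,0,0,10],[0,0,0,20]]], "hand": 1}}

```text
time_s: 10.65
position: [0.644, -0.0765, 0.1723]
orientation: [179.9, 0.1, -66.0]
ft_force: [-3.2, -1.6, 8.2]
finger_gap: 0.0283
```

Emit:
{"op": "carry_out", "data": {"commands": [[[0,0,0,10],[0,0,0,20],[0,0,0,30],[0,0,0,40],[0,0,0,50]]]}}

```text
time_s: 11.28
position: [0.6442, -0.0757, 0.1724]
orientation: [179.9, 0.0, -116.3]
ft_force: [-1.1, 2.4, 5.5]
finger_gap: 0.0313
```

```bash
python3 - <<'E'
open('h.py','a').write('''
def line(fn):
    g=cv2.GaussianBlur(cv2.imread(fn,0),(5,5),0).astype(float); y,x=np.mgrid[:240,:240]
    cx,cy=115,122; rr=np.hypot(x-cx,y-cy); m=(rr<58)&(rr>8)&(g<75); 
    return m.sum(), np.degrees(np.arctan2((x-cx)[m].mean(),-(y-cy)[m].mean()))%360 # clockwise from uphill
''')
E
python3 -c "
from h import *
delta([.645,-.0765,.172],-115)
warp('pics/c4.png')
for k in(1,3,4): print(line(f'pics/c{k}.png'))"
```

```text
t 11.28 pos [ 0.6442 -0.0757  0.1724] rpy [ 179.9    0.  -116.3] gap 0.0313 F [-1.1  2.4  5.5] M [1.38 0.19 0.47] q [-36.  34.  53. 100. -31.  61. -88.]
tool delta [ 0.0003 -0.0011  0.0004] twist -1.3
(np.int64(220), np.float64(225.1844486699618))
(np.int64(87), np.float64(273.39492354211825))
(np.int64(283), np.float64(330.9321863611116))
```

Emit:
{"op": "carry_out", "data": {"commands": [[[0,0,0,0],[0,0,0,0],[0,0,0,-10],[0,0,0.001,-20],[0,0,0.001,-30]]], "hand": 0}}

```text
time_s: 11.95
position: [0.644, -0.0755, 0.1713]
orientation: [179.9, 0.1, -86.5]
ft_force: [0.2, 0.4, -0.8]
finger_gap: 0.0473
```

Emit:
{"op": "carry_out", "data": {"commands": [[[0,0,0,-10],[0,0,0,-20],[0,0,0,-30],[0,0,0,-40],[0,0,0,-41]]]}}

```text
time_s: 12.58
position: [0.6441, -0.0756, 0.1716]
orientation: [-180.0, 0.2, -45.4]
ft_force: [-0.6, -0.8, -0.6]
finger_gap: 0.047
```

Emit:
{"op": "carry_out", "data": {"commands": [[[0,0,0,0],[0,0,0,0],[0,0,0,0],[0,0,0,10],[0,0,0,20]]], "hand": 1}}

```text
time_s: 13.2
position: [0.6444, -0.0758, 0.1718]
orientation: [180.0, 0.1, -65.8]
ft_force: [2.5, -1.2, 0.3]
finger_gap: 0.0289
```

Emit:
{"op": "carry_out", "data": {"commands": [[[0,0,0,10],[0,0,0,20],[0,0,0,30],[0,0,0,40],[0,0,0,50]]]}}

```text
time_s: 13.82
position: [0.6446, -0.0757, 0.172]
orientation: [179.9, 0.1, -116.2]
ft_force: [3.8, -2.8, -6.2]
finger_gap: 0.031
```

```bash
python3 -c "
from h import *
delta([.645,-.0765,.172],-115)
warp('pics/c5.png')
print(line('pics/c5.png'))"
```

```text
t 13.82 pos [ 0.6446 -0.0757  0.172 ] rpy [ 1.799e+02  1.000e-01 -1.162e+02] gap 0.031 F [ 3.8 -2.8 -6.2] M [ 0.11 -1.2   0.51] q [-35.  34.  53. 100. -31.  61. -88.]
tool delta [ 0.0005 -0.0007  0.    ] twist -1.2
(np.int64(289), np.float64(36.8809247828808))
```

Emit:
{"op": "carry_out", "data": {"commands": [[[0,0,0,0],[0,0,0,0],[0,0,0,-10],[0,0,0.001,-20],[0,0,0.001,-30]]], "hand": 0}}

```text
time_s: 14.5
position: [0.6446, -0.0754, 0.1708]
orientation: [180.0, 0.1, -86.3]
ft_force: [0.1, -0.3, -0.1]
finger_gap: 0.0472
```

Emit:
{"op": "carry_out", "data": {"commands": [[[0,0,0,-10],[0,0,0,-20],[0,0,0,-30],[0,0,0,-40],[0,0,0,-40]]]}}

```text
time_s: 15.12
position: [0.6446, -0.0753, 0.171]
orientation: [-179.9, 0.1, -46.4]
ft_force: [0.0, 0.4, 0.6]
finger_gap: 0.0469
```

Emit:
{"op": "carry_out", "data": {"commands": [[[0,0,0,0],[0,0,0,0],[0,0,0,0],[0,0,0,10],[0,0,0,20]]], "hand": 1}}

```text
time_s: 15.75
position: [0.6451, -0.0757, 0.1712]
orientation: [-179.9, 0.1, -66.7]
ft_force: [11.1, -20.4, -1.5]
finger_gap: 0.028
```

Emit:
{"op": "carry_out", "data": {"commands": [[[0,0,0,10],[0,0,0,20],[0,0,0,30],[0,0,0,40],[0,0,0,50]]]}}

```text
time_s: 16.38
position: [0.6451, -0.0758, 0.1715]
orientation: [180.0, 0.1, -117.1]
ft_force: [3.3, -9.7, -9.8]
finger_gap: 0.0315
```

```bash
python3 -c "
from h import *
delta([.645,-.0765,.172],-115)
warp('pics/c6.png')
print(line('pics/c6.png'))"
```

```text
t 16.38 pos [ 0.6451 -0.0758  0.1715] rpy [ 1.800e+02  1.000e-01 -1.171e+02] gap 0.0315 F [ 3.3 -9.7 -9.8] M [-1.69 -0.79  0.4 ] q [-35.  34.  53. 100. -31.  61. -89.]
tool delta [ 0.0007 -0.0002 -0.0005] twist -2.1
(np.int64(187), np.float64(97.80043797870306))
```

About 283° of cap turn so far, against roughly 240° needed at most. Two more strokes for margin, since extra clicks do no harm.

Emit:
{"op": "carry_out", "data": {"commands": [[[0,0,0,0],[0,0,0,0],[0.001,0,0,-10],[0.001,0,0,-20],[0.001,0,0,-30]]], "hand": 0}}

```text
time_s: 17.05
position: [0.6447, -0.0768, 0.1712]
orientation: [-179.9, 0.1, -87.3]
ft_force: [0.4, -0.5, 0.1]
finger_gap: 0.0466
```

Emit:
{"op": "carry_out", "data": {"commands": [[[0,0,0,-10],[0,0,0,-20],[0,0,0,-30],[0,0,0,-40],[0,0,0,-41]]]}}

```text
time_s: 17.68
position: [0.6448, -0.0767, 0.1715]
orientation: [-179.9, 0.0, -46.3]
ft_force: [-0.4, -0.2, 0.7]
finger_gap: 0.0469
```

Emit:
{"op": "carry_out", "data": {"commands": [[[0,0,0,0],[0,0,0,0],[0,0,0,0],[0,0,0,10],[0,0,0,20]]], "hand": 1}}

```text
time_s: 18.3
position: [0.6444, -0.0762, 0.1715]
orientation: [-179.9, 0.1, -66.6]
ft_force: [-11.6, -1.8, 18.6]
finger_gap: 0.0286
```

Emit:
{"op": "carry_out", "data": {"commands": [[[0,0,0,10],[0,0,0,20],[0,0,0,30],[0,0,0,40],[0,0,0,50]]]}}

```text
time_s: 18.92
position: [0.6447, -0.0759, 0.1716]
orientation: [180.0, 0.2, -117.0]
ft_force: [-0.4, 0.3, 0.5]
finger_gap: 0.0315
```

```bash
python3 -c "
from h import *
delta([.645,-.0765,.172],-115)
warp('pics/c7.png')
print(line('pics/c7.png'))"
```

```text
t 18.93 pos [ 0.6447 -0.0759  0.1716] rpy [ 180.     0.2 -117. ] gap 0.0315 F [-0.4  0.3  0.5] M [ 0.78 -0.03  0.45] q [-35.  34.  52. 101. -31.  61. -89.]
tool delta [ 0.0004 -0.0005 -0.0004] twist -2.0
(np.int64(173), np.float64(146.63140310101963))
```

Emit:
{"op": "carry_out", "data": {"commands": [[[0,0,0,0],[0,0,0,0],[0,0,0,-10],[0,0,0,-20],[0,0,0,-30]]], "hand": 0}}

```text
time_s: 19.6
position: [0.6448, -0.0759, 0.1716]
orientation: [-179.9, 0.2, -87.0]
ft_force: [-0.4, -0.8, -0.4]
finger_gap: 0.0471
```

Emit:
{"op": "carry_out", "data": {"commands": [[[0,0,0,-10],[0,0,0,-20],[0,0,0,-30],[0,0,0,-40],[0,0,0,-41]]]}}

```text
time_s: 20.23
position: [0.6448, -0.0761, 0.1719]
orientation: [-179.8, 0.1, -45.9]
ft_force: [0.2, 0.5, -0.4]
finger_gap: 0.0471
```

Emit:
{"op": "carry_out", "data": {"commands": [[[0,0,0,0],[0,0,0,0],[0,0,0,0],[0,0,0,10],[0,0,0,20]]], "hand": 1}}

```text
time_s: 20.85
position: [0.6448, -0.0761, 0.1723]
orientation: [-179.8, 0.1, -66.3]
ft_force: [-4.2, 2.1, 5.2]
finger_gap: 0.0283
```

Emit:
{"op": "carry_out", "data": {"commands": [[[0,0,0,10],[0,0,0,20],[0,0,0,30],[0,0,0,40],[0,0,0,50]]]}}

```text
time_s: 21.48
position: [0.6452, -0.0759, 0.1724]
orientation: [-179.9, 0.3, -116.7]
ft_force: [-6.6, -3.7, 7.6]
finger_gap: 0.0311
```

```bash
python3 -c "
from h import *
delta([.645,-.0765,.172],-80)
warp('pics/c8.png')
print(line('pics/c8.png'))"
```

```text
t 21.48 pos [ 0.6452 -0.0759  0.1724] rpy [-179.9    0.3 -116.7] gap 0.0311 F [-6.6 -3.7  7.6] M [-0.31  1.5   0.49] q [-35.  34.  52. 100. -31.  61. -89.]
tool delta [ 0.0006 -0.0001  0.0003] twist -36.7
(np.int64(218), np.float64(189.78711827461316))
```

The cap has turned about 325° since stroke 1 and about 375° in total, well past the requirement. I'll release, rise and move over the knob.

Emit:
{"op": "carry_out", "data": {"commands": [[[0,0,0,0],[0,0,0,0],[0,0,-0.02,0],[0,0,-0.045,-10],[0,0,-0.045,-20]]], "hand": -0.1}}

```text
time_s: 22.15
position: [0.6459, -0.0768, 0.2207]
orientation: [-179.7, 0.2, -96.9]
ft_force: [0.7, -0.1, -0.6]
finger_gap: 0.0515
```

```bash
python3 -c "
from h import *
delta([.5945,-.0855,.18],-45)"
```

```text
t 22.15 pos [ 0.6459 -0.0768  0.2207] rpy [-179.7    0.2  -96.9] gap 0.0515 F [ 0.7 -0.1 -0.6] M [0.03 0.14 0.07] q [-34.  29.  49.  98. -24.  64. -74.]
tool delta [0.0149 0.0502 0.0403] twist -51.9
```

Emit:
{"op": "carry_out", "data": {"commands": [[[0.003,0.01,0,-10],[0.006,0.02,0,-20],[0.009,0.03,0,-30],[0.012,0.04,0.01,-40],[0.015,0.05,0.02,-50]]]}}

```text
time_s: 22.78
position: [0.5946, -0.0861, 0.2017]
orientation: [-179.6, -0.2, -46.5]
ft_force: [0.7, -0.1, -0.2]
finger_gap: 0.0515
```

Emit:
{"op": "carry_out", "data": {"commands": [[[0,0,0,0],[0,0,0,0],[0,0,0,0],[0,0,0,0],[0,0,0,0]]]}}

```text
time_s: 23.4
position: [0.5948, -0.086, 0.2017]
orientation: [-179.6, -0.2, -46.6]
ft_force: [0.1, 0.5, 0.5]
finger_gap: 0.0515
```

```bash
python3 -c "
from h import *
delta([.5945,-.0855,.112],-45)
c=r.calibration('wrist'); i=r.capture('wrist')
k=Ro.from_euler('z',YAW).apply([bed(-.004,n)-KNOB for n in(.077,.055)])+[.5945,-.0855,KNOB[2]]
p=proj(k,c);print(p)
for q in p: cv2.drawMarker(i,tuple(int(v) for v in q.round()),(0,255,0),0,6,1)
u,v=p[0].astype(int); cv2.imwrite('pics/k1.png',cv2.resize(i[v-90:min(v+60,400),u-100:u+100],None,fx=4,fy=4,interpolation=2)); print(u-100,v-90)"
```

```text
t 23.4 pos [ 0.5948 -0.086   0.2017] rpy [-179.6   -0.2  -46.6] gap 0.0515 F [0.1 0.5 0.5] M [-0.06  0.12 -0.03] q [-27.  22.  38. 105. -16.  58. -30.]
tool delta [-0.0008  0.0005  0.0897] twist -1.6
[[309.68418961 215.08230273]
 [316.68954042 198.98679426]]
209 125
```

View pics/k1.png

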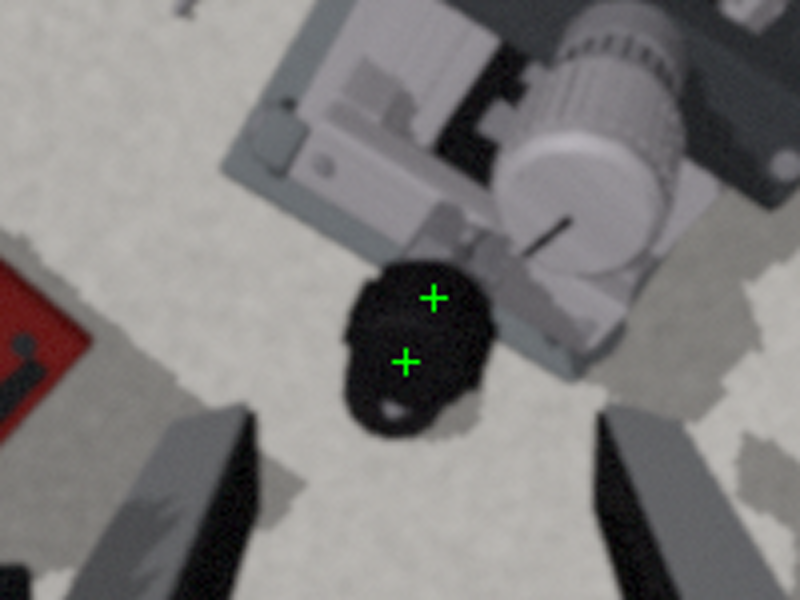

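The knob is centred at about (421,335) in the crop, within 1 to 2 mm of the prediction at (420,330), with puck0 behind its lower left. I'll descend and grip.

Emit:
{"op": "carry_out", "data": {"commands": [[[-0.001,0.001,0.025,0],[-0.001,0.001,0.05,0],[-0.001,0.001,0.075,0],[-0.001,0.001,0.09,0],[-0.001,0.001,0.09,0]]]}}

```text
time_s: 24.08
position: [0.5936, -0.0858, 0.111]
orientation: [-179.7, -0.1, -46.6]
ft_force: [0.2, 0.1, -0.7]
finger_gap: 0.0518
```

Emit:
{"op": "carry_out", "data": {"commands": [[[0,0,0,0],[0,0,0,0],[0,0,0,0],[0,0,0,0],[0,0,0,0]]], "hand": 1}}

```text
time_s: 24.7
position: [0.5941, -0.0862, 0.1116]
orientation: [-179.6, -0.2, -46.6]
ft_force: [0.2, -2.1, 6.9]
finger_gap: 0.0322
```

```bash
python3 -c "
from h import *
o=r.get_obs()['position']; d=Ro.from_euler('z',YAW).apply([-.5,0,.866])
delta(o+.0145*d,-45); delta(o+.018*d,-115)"
```

```text
t 24.7 pos [ 0.5941 -0.0862  0.1116] rpy [-179.6   -0.2  -46.6] gap 0.0322 F [ 0.2 -2.1  6.9] M [-0.7  -0.16 -0.08] q [-24.  28.  34. 109. -21.  48. -25.]
tool delta [-0.004   0.006  -0.0126] twist -1.6
t 24.7 pos [ 0.5941 -0.0862  0.1116] rpy [-179.6   -0.2  -46.6] gap 0.0322 F [ 0.2 -2.1  6.9] M [-0.7  -0.16 -0.08] q [-24.  28.  34. 109. -21.  48. -25.]
tool delta [-0.0049  0.0074 -0.0157] twist 68.4
```

Emit:
{"op": "carry_out", "data": {"commands": [[[-0.001,0.0015,-0.0033,0],[-0.002,0.003,-0.0065,0],[-0.003,0.0046,-0.0098,0],[-0.0041,0.0062,-0.013,0],[-0.0041,0.0062,-0.013,0]]]}}

```text
time_s: 25.32
position: [0.5868, -0.0874, 0.1248]
orientation: [-179.6, -0.2, -46.6]
ft_force: [5.5, -1.1, -6.4]
finger_gap: 0.0316
```

```bash
python3 -c "
from h import *
delta([0.5941,-0.0862,0.1116],-80)
cv2.imwrite('pics/k2.png',r.capture('scene')[180:300,260:420])"
```

```text
t 25.32 pos [ 0.5868 -0.0874  0.1248] rpy [-179.6   -0.2  -46.6] gap 0.0316 F [ 5.5 -1.1 -6.4] M [-0.53 -1.28 -0.18] q [-25.  26.  35. 110. -20.  49. -26.]
tool delta [ 0.0041 -0.0061  0.0133] twist 33.4
```

The axial pull is 8.2 N, so the plunger is up about 15 mm. Now I'll turn it.

Emit:
{"op": "carry_out", "data": {"commands": [[[-0.0002,0.0003,-0.0006,10],[-0.0004,0.0006,-0.0013,20],[-0.0004,0.0006,-0.0013,30],[-0.0004,0.0006,-0.0013,40],[-0.0004,0.0006,-0.0013,50]]]}}

```text
time_s: 26.0
position: [0.5851, -0.0865, 0.1259]
orientation: [-179.7, 0.3, -96.8]
ft_force: [-11.4, 2.5, 15.2]
finger_gap: 0.0302
```

```bash
python3 -c "
from h import *
delta([0.5941,-0.0862,0.1116],-116)"
```

```text
t 26.0 pos [ 0.5851 -0.0865  0.1259] rpy [-179.7    0.3  -96.8] gap 0.0302 F [-11.4   2.5  15.2] M [1.25 2.67 0.45] q [-34.  30.  48. 110. -29.  52. -68.]
tool delta [-0.0013 -0.0088  0.0143] twist 19.2
```

Emit:
{"op": "carry_out", "data": {"commands": [[[0,0,0,10],[0,0,0,20],[0,0,0,25],[0,0,0,28],[0,0,0,28]]]}}

```text
time_s: 26.62
position: [0.5851, -0.0856, 0.1259]
orientation: [-179.9, 0.4, -124.8]
ft_force: [0.4, 4.4, 1.0]
finger_gap: 0.0328
```

```bash
python3 -c "
from h import *
delta([0.5941,-0.0862,0.1116],-80)
c=r.calibration('wrist'); i=r.capture('wrist'); cv2.imwrite('pics/k3w.png',i)
cv2.imwrite('pics/k3.png',r.capture('scene')[180:300,260:420])"
```

```text
t 26.62 pos [ 0.5851 -0.0856  0.1259] rpy [-179.9    0.4 -124.8] gap 0.0328 F [0.4 4.4 1. ] M [ 1.42 -0.49  0.25] q [-38.  34.  55. 111. -35.  54. -91.]
tool delta [-0.0045 -0.0077  0.0143] twist -44.8
```

Emit:
{"op": "carry_out", "data": {"commands": [[[0,0,0,0],[0,0,0,0],[0,0,0,0],[0,0,0,0],[0,0,0,0]]], "hand": -0.1}}

```text
time_s: 27.35
position: [0.5851, -0.0858, 0.1259]
orientation: [-179.9, 0.4, -124.7]
ft_force: [0.4, 0.8, -0.0]
finger_gap: 0.052
```

```bash
python3 - <<'E'
from h import *
delta([.59,-.0862,.118],-45)
c=r.calibration('wrist'); i=r.capture('wrist'); cv2.imwrite('pics/k4w.png',i)
# predicted knob top centre for lifts
k=Ro.from_euler('z',YAW).apply([bed(-.004,.077+l)-KNOB for l in(0,.0085,.012,.016)])+[.5945,-.0855,KNOB[2]]
p=proj(k,c);print(p.round(1)); u,v=p[1].astype(int)
a=i[max(v-70,0):v+50,u-70:u+70]; print(u-70,v-70)
s=r.capture('scene'); b=s[180:300,260:360]; print(proj(k,r.calibration('scene')).round(1))
b0=cv2.imread('pics/scene0.png')[180:300,260:360]
f=lambda x:cv2.resize(x,(int(x.shape[1]*400/x.shape[0]),400),interpolation=2)
o=np.hstack([f(a),f(b)]);print(o.shape);cv2.imwrite('pics/k4.png',o)
E
```

```text
t 27.35 pos [ 0.5851 -0.0858  0.1259] rpy [-179.9    0.4 -124.7] gap 0.052 F [ 0.4  0.8 -0. ] M [0.07 0.17 0.01] q [-38.  34.  55. 111. -35.  54. -91.]
tool delta [-0.0024 -0.0043  0.0079] twist -79.7
[[313.2 239.8]
 [318.3 249.5]
 [320.5 253.7]
 [323.1 258.7]]
248 179
[[302.1 217.1]
 [300.6 214.6]
 [299.9 213.5]
 [299.2 212.3]]
(400, 799, 3)
```

View pics/k4.png

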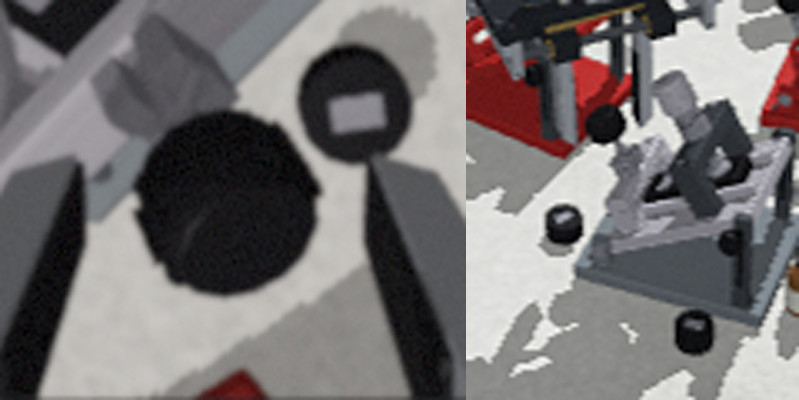

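```bash
python3 - <<'E'
from h import *
a=cv2.imread('pics/scene0.png',0); b=r.capture('scene'); cv2.imwrite('pics/s9.png',b); b=cv2.cvtColor(b,6)
for th in(35,45,60):
    out=[]
    for g in(a,b):
        w=g[200:232,290:316]; m=(w<th).astype(np.uint8); n,l,st,c=cv2.connectedComponentsWithStats(m)
        k=1+np.argmax(st[1:,4]); out.append(c[k]+[290,200]); print(th,st[k])
    print(out, out[1]-out[0])
E
```

```text
35 [  7  15  13  12 105]
35 [  6  11  12  12 101]
[array([303.33333333, 220.11428571]), array([301.14851485, 216.73267327])] [-2.18481848 -3.38161245]
45 [  0   5  21  22 144]
45 [  4   9  14  14 121]
[array([302.45138889, 218.95138889]), array([300.95041322, 216.49586777])] [-1.50097567 -2.45552112]
60 [  0   0  21  27 304]
60 [  3   0  19  23 236]
[array([299.68421053, 215.19736842]), array([302.15677966, 212.34322034])] [ 2.47256913 -2.85414808]
```

Thresholded blob shift puts the knob at about 11.5 to 12 mm lift. It is resting on the sleeve's land, turned roughly 60°, and needs about 25 to 30° more. I'll regrip nearer the centre and finish in small steps.

Emit:
{"op": "carry_out", "data": {"commands": [[[0,0,0,-10],[0,0,0,-20],[0,0,0,-30],[0,0,0,-40],[0,0,0,-50]]]}}

```text
time_s: 28.12
position: [0.5851, -0.0857, 0.1259]
orientation: [-179.6, 0.2, -74.4]
ft_force: [0.5, -1.1, -0.5]
finger_gap: 0.0517
```

```bash
python3 -c "
from h import *
delta([.588,-.0866,.122],-63)"
```

```text
t 28.12 pos [ 0.5851 -0.0857  0.1259] rpy [-179.6    0.2  -74.4] gap 0.0517 F [ 0.5 -1.1 -0.5] M [-0.03  0.13 -0.01] q [-30.  28.  42. 110. -25.  51. -50.]
tool delta [ 0.0016 -0.0025  0.0039] twist -11.4
```

Emit:
{"op": "carry_out", "data": {"commands": [[[0.0008,-0.001,0.002,-10],[0.0016,-0.0025,0.004,-12],[0.0016,-0.0025,0.004,-12],[0.0016,-0.0025,0.004,-12],[0.0016,-0.0025,0.004,-12]]]}}

```text
time_s: 28.75
position: [0.588, -0.0865, 0.1219]
orientation: [-179.6, 0.1, -62.5]
ft_force: [-0.2, -0.0, 0.4]
finger_gap: 0.0517
```

Emit:
{"op": "carry_out", "data": {"commands": [[[0,0,0,0],[0,0,0,0],[0,0,0,0],[0,0,0,0],[0,0,0,0]]], "hand": 1}}

```text
time_s: 29.38
position: [0.5884, -0.0871, 0.1221]
orientation: [-179.6, 0.1, -62.5]
ft_force: [2.9, -4.7, -0.9]
finger_gap: 0.0306
```

Emit:
{"op": "carry_out", "data": {"commands": [[[0,0,0,8],[0,0,0,16],[0,0,0,24],[0,0,0,30],[0,0,0,30]]]}}

```text
time_s: 30.0
position: [0.5883, -0.0862, 0.1216]
orientation: [-179.7, 0.3, -92.4]
ft_force: [2.4, 2.7, -5.7]
finger_gap: 0.0301
```

```bash
python3 -c "
from h import *
delta([.588,-.0866,.122],-93)"
```

```text
t 30.0 pos [ 0.5883 -0.0862  0.1216] rpy [-179.7    0.3  -92.4] gap 0.0301 F [ 2.4  2.7 -5.7] M [ 1.1  -0.5   0.38] q [-32.  30.  46. 110. -28.  51. -64.]
tool delta [ 0.0004  0.0002 -0.0004] twist 0.6
```

Emit:
{"op": "carry_out", "data": {"commands": [[[0,0,0,0],[0,0,0,0],[0,0,0,0],[0,0,0,0],[0,0,0,0]]], "hand": -0.1}}

```text
time_s: 30.62
position: [0.5882, -0.0863, 0.1216]
orientation: [-179.7, 0.3, -92.4]
ft_force: [-0.6, 0.3, 0.2]
finger_gap: 0.0517
```

```bash
cat >> h.py <<'E'
def knobshift(fn):
    a=cv2.imread('pics/scene0.png',0); b=r.capture('scene'); cv2.imwrite(fn,b); out=[]
    for g in(a,cv2.cvtColor(b,6)):
        m=(g[200:232,290:316]<35).astype(np.uint8); n,l,st,c=cv2.connectedComponentsWithStats(m)
        k=1+np.argmax(st[1:,4]); out.append(c[k]); print(st[k])
    print('knob shift px',out[1]-out[0],'(8.5mm: -1.5,-2.5; 12mm: -2.2,-3.6)')
E
python3 -c "
from h import *
delta([.588,-.0866,.122],-63)
knobshift('pics/s10.png')
cv2.imwrite('pics/k5w.png',r.capture('wrist'))"
```

```text
t 30.62 pos [ 0.5882 -0.0863  0.1216] rpy [-179.7    0.3  -92.4] gap 0.0517 F [-0.6  0.3  0.2] M [-0.01  0.08 -0.  ] q [-32.  30.  46. 110. -28.  51. -64.]
tool delta [ 0.0003  0.0002 -0.0004] twist -29.4
[  7  15  13  12 105]
[  9   0  12  24 136]
knob shift px [ 1.64460784 -6.7539916 ] (8.5mm: -1.5,-2.5; 12mm: -2.2,-3.6)
```

Emit:
{"op": "carry_out", "data": {"commands": [[[0,0,-0.03,0],[0,0,-0.06,0],[0,0,-0.085,0],[0,0,-0.085,0],[0,0,-0.085,0]]]}}

```text
time_s: 31.35
position: [0.5875, -0.0864, 0.206]
orientation: [-179.7, 0.3, -92.4]
ft_force: [-0.7, 0.4, -0.4]
finger_gap: 0.0518
```

```bash
python3 -c "
from h import *
knobshift('pics/s11.png')
delta([.588,-.0866,.122],-63)
c=r.calibration('wrist'); i=r.capture('wrist'); cv2.imwrite('pics/k6w.png',i)
base=[.5945,-.0855,KNOB[2]]
for l,col in((.0085,(0,255,0)),(.012,(0,0,255))):
    t=np.linspace(0,2*np.pi,40); P=Ro.from_euler('z',YAW).apply([bed(-.004+.015*np.cos(q),.077+l,.015*np.sin(q))-KNOB for q in t])+base
    cv2.polylines(i,[np.int32(proj(P,c).round())],True,col,1)
u,v=proj(P,c).mean(0).astype(int); a=i[v-60:v+60,u-70:u+70]; b=cv2.imread('pics/s11.png')[190:250,285:355]
cv2.imwrite('pics/k6.png',np.hstack([cv2.resize(a,(466,400),interpolation=2),cv2.resize(b,(334,286),interpolation=2)[:286] if 0 else cv2.copyMakeBorder(cv2.resize(b,(334,286),interpolation=2),0,114,0,0,0)]))"
```

```text
[  7  15  13  12 105]
[  6  12  12  12 100]
knob shift px [-1.48333333 -2.37428571] (8.5mm: -1.5,-2.5; 12mm: -2.2,-3.6)
t 31.4 pos [ 0.5874 -0.0864  0.2058] rpy [-179.8    0.3  -92.4] gap 0.0518 F [-0.1  0.2  0.6] M [0.01 0.2  0.05] q [-37.  25.  51. 106. -22.  60. -69.]
tool delta [ 0.0006 -0.0003  0.0838] twist -29.4
```

View pics/k6.png

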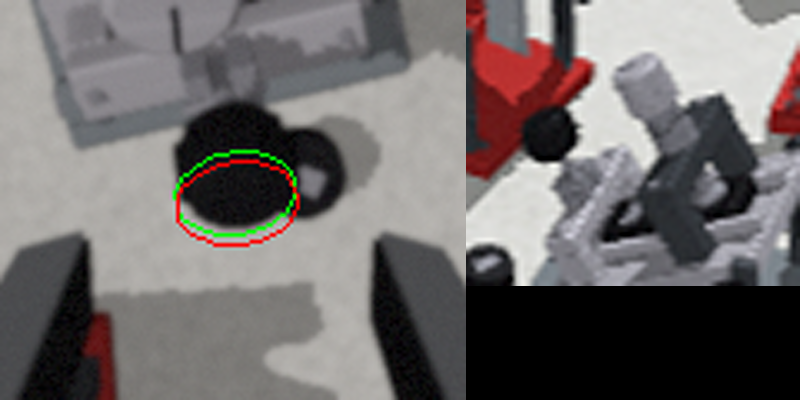

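Knob shift is (-1.48,-2.37) px, which matches 8.5 mm in the rest notch; it was about 12 mm before. I'll rise clear, then check that the bar and the bystanders haven't moved.

Emit:
{"op": "carry_out", "data": {"commands": [[[0,0,-0.02,0],[0,0,-0.05,0],[0,0,-0.08,0],[0,0,-0.08,0],[0,0,-0.08,0]]]}}

```text
time_s: 32.08
position: [0.5869, -0.0868, 0.2858]
orientation: [-179.8, 0.3, -92.4]
ft_force: [0.1, -0.2, -0.9]
finger_gap: 0.0513
```

```bash
python3 - <<'E'
from h import *
knobshift('pics/s12.png'); 
a=cv2.imread('pics/scene0.png');b=cv2.imread('pics/s12.png')
f=lambda i:cv2.resize(i[195:275,280:380],None,fx=4,fy=4,interpolation=2)
cv2.imwrite('pics/cmp.png',np.hstack([f(a),f(b)]))
P=Ro.from_euler('z',YAW).apply([bed(x,.013,0)-CAP for x in(0,.045,.09)])+[SX[0],SX[1],CAP[2]]
print(proj(P,r.calibration('scene')).round(1), r.get_obs()['ft_force'].round(1))
E
```

```text
[  7  15  13  12 105]
[  6  12  12  12 104]
knob shift px [-1.57371795 -2.53736264] (8.5mm: -1.5,-2.5; 12mm: -2.2,-3.6)
[[314.5 235.8]
 [328.  233.2]
 [342.2 230.4]] [0.3 0.6 0.5]
```

View pics/cmp.png

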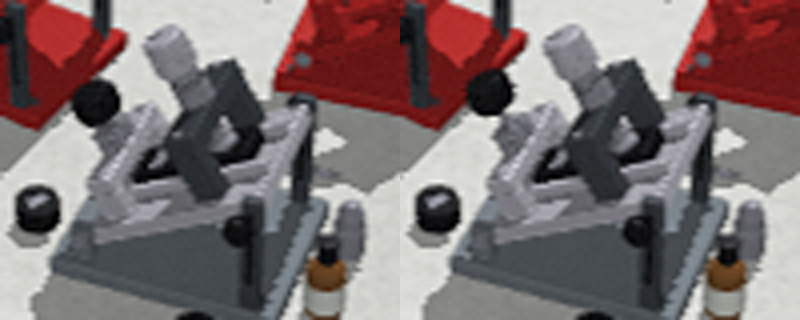

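The before (left) and after (right) crops show the black bar in the same place, with its ends at about (140,165) and (265,130), and both pucks, the bottle and the objective unmoved. The knob is up. I'm handing in.

```bash
python3 -c "
from bench import r
print(r.sign_off())"
```

```text
the job is handed in; nothing more can be done
None
```

I clamped the bar, raised the stop plunger into its rest notch, and handed the job in at about 32 s. The hand-in gave no verdict.

- **Clamp:** I turned the cap clockwise in seven strokes with the tool vertical. The line on its top showed about 325° of turn after the first stroke; that stroke was not measured and adds roughly 50°. At most about 240° was needed by the stated clearance (about 300° if the thimble started at zero). The clicks and the clamp force can't be read directly, so I rely on the total turn and on the bar staying put with the pin up.
- **Plunger:** I lifted it about 15 mm, where the axial pull was about 8 N, and turned it in two grips. After the first grip it rested on the sleeve at about 12 mm. After the second it dropped in: the image shift of (-1.5, -2.5) px matches the 8.5 mm rest notch, and it was the same in a second picture.
- **Last checks:** In the before/after pictures the bar looks unmoved, and so do the two pucks, the bottle and the objective. I did not compare the tweezers, slide box, dish and mouse. The gripper stood clear with no force on it.
- **Disagreements:**
  - My first wrist-camera fit was about 10 mm off because the arm was still settling; it agreed within a few millimetres once it had settled.
  - The wrist overlay of the raised knob sat about 2 mm off the prediction, about the same as before the lift.
  - One knob reading, taken with a finger in the camera's view, was thrown out and repeated.

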